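# Lay out a gangsa tuning bench

### The arm

A 7-joint arm with a two-finger parallel gripper is mounted at the origin on the work surface. World frame = base frame: x ahead of the robot, y to its left, z up, the work surface at z = 0. Lengths are in m, angles in rad, forces in N, time in s.
With the tool pointing down it reaches from about 0.425 to 0.825 m from the base axis. Payload 3.6 kg.
Tool frame: the origin (TCP) lies where the fingers leave the gripper's body, on its centre line; the fingertips stand 73 mm ahead of it and the grasp point (between the pads) lies 54 mm ahead of it; z points along the fingers, y is the line along which they close (so a half turn about z gives the same grasp; the last joint's range is limited). The gripper opens to 85 mm and grips with 20 to 120 N. Pads are 22 mm wide; open, the fingers measure 114 mm over their backs; the gripper's body (76 mm by 85 mm) begins 54 mm behind the grasp point. The pads swing forward as they close: fully open they stand 13 mm farther back than shut.
Start: joints at [1.286, 0.615, -0.013, 1.423, 0.008, 1.103, -0.04], TCP at [0.166, -0.628, 0.304] pointing down, gripper open.
Joint ranges: [-3.12, 3.12], [-0.3, 2.06], [-1.34, 1.32], [0.26, 2.42], [-1.36, 4.5], [0.01, 1.98], [-2.84, 2.84]. Speed limits (rad/s): [2.79, 2.79, 3.14, 3.14, 3.14, 3.14, 3.14].

### API

Orientations are given as a unit quaternion [x, y, z, w].
In Python, from station import arm, snapshot, camera_info, ticket gives the robot as it stands. Calls block until the motion is done:
- arm.movep(position, orientation): joint-space move of the TCP to a pose.
- arm.line_to(position, velocity=0.15, ori=None): straight line of the TCP; ori=None keeps the orientation; velocity is the mean speed in m/s.
- arm.move_j(angles): joint-space move.
- arm.move_gripper(opening, effort=None): opening from 0.0 (shut) to 1.0 (fully open); effort is the grip in N (None keeps the last); returns when the fingers have stopped.
- arm.pause(seconds).
- arm.ik(position, orientation): joint angles nearest the present ones, or None.
- snapshot(name): name is "scene" or "top" or "wrist"; returns the picture (400x640x3 uint8, blue, green, red); there is no depth.
- camera_info(name): a dict with "fx", "fy", "cx", "cy" (pixels), "R" (3x3) and "t" (3): a world point X has camera coordinates R X + t; the wrist camera has in their place "T_tool_cam" (4x4, takes a point from camera to tool coordinates, whose origin is the TCP and whose axes are the flange's). Camera axes: x right, y down, z forward; pixel columns grow to the right and rows downward; lengths in m; the calibration is good to about 2 mm. A picture is of the moment at which its call begins: read the wrist's pose just before it. camera_info takes no time and is no camera call.
A pose or a line that the arm cannot do raises arm.MotionError and nothing moves.
- ticket.finish_job(): hands the job in; it is judged then, once.
Readings, each from a call of its own:
- arm.read_time(): time.
- arm.read_joint_positions(): joint angles.
- arm.read_dq(): joint speeds.
- arm.read_effort(): joint torques, N m.
- arm.read_tool_pos(): TCP position.
- arm.read_eef_rot(): TCP orientation.
- arm.read_ft_force(): force on the tool from outside, world axes, zero at the start.
- arm.read_wrist_torque(): the same for the moment, N m.
- arm.read_opening(): opening from 0.0 (shut) to 1.0 (fully open).
- arm.read_finger_force(): force on a finger pad.
Only numpy, scipy, OpenCV 4.12 (cv2) and the standard library are available. Lean on these libraries where they do the work, as an engineer would, in place of code of your own. Each camera call takes 0.05 s, during which the arm holds its last target. There are 200 camera calls.

### The job

Lay the three loose bronze keys across the two rails of the teak rest, one in each bay, centred and square across both rails: the longest in the left bay as the robot sees it, where the rails stand farthest apart, the shortest in the right bay, and the remaining one between them. To damp that middle key, set the round black whetstone flat on top of it at its centre, and lay the brass-handled file lengthwise along the middle of the wooden filing block, either way round. Leave the carved peg, the mallet and the bowl where they are.

Things in the scene. Friction and masses are not known exactly. Their poses are not given: they have to be found in the camera images.
- rest: fixed dark teak board 130 (its x) x 230 (y) x 15 mm bearing two pale rails 14 mm wide, tops 40 mm above the bench. Bays at y = +70 (left), 0, -70 mm (right), x = 0; rails there at x = +-56, +-45, +-34 mm; keys lie along x. Dowels 6 mm thick, 12 mm high on the rails at y = +-35, +-105 mm. Origin: underside centre; x away from the robot, y left (yaw within 0.2 rad). Left or right of the block
- block: fixed wooden filing block, pale with two darker bands, 190 mm long (its x), 80 mm wide (its y), flat top 30 mm above the bench. Origin: centre of the underside; x roughly away from the robot (yaw within 0.2 rad)
- key_long: bronze gangsa key: flat bar 200 mm long (its x), 36 mm wide (y), 11 mm thick (straight sides 8 mm high, then a raised flat top 26 mm wide), about 600 g, dark brown, a pale dot near each end, ends alike; lies flat on the bench roughly along world y. Origin: centre of the underside, z up. The longest of the three loose keys
- key_mid: bronze gangsa key: flat bar 160 mm long (its x), 36 mm wide (y), 11 mm thick (straight sides 8 mm high, then a raised flat top 26 mm wide), about 480 g, dark brown, a pale dot near each end, ends alike; lies flat on the bench roughly along world y. Origin: centre of the underside, z up. The middle one in length of the three loose keys
- key_short: bronze gangsa key: flat bar 120 mm long (its x), 36 mm wide (y), 11 mm thick (straight sides 8 mm high, then a raised flat top 26 mm wide), about 360 g, dark brown, a pale dot near each end, ends alike; lies flat on the bench roughly along world y. Origin: centre of the underside, z up. The shortest of the three loose keys
- whetstone: round black whetstone, a flat disc 50 mm across and 20 mm high, about 100 g, lying flat. Origin: centre of the underside
- file: file 180 mm long (its x), 250 g, lying roughly along world y. Square brass handle 22 x 22 mm, x = -90 to +10 mm, resting flat; dark flat blade 18 mm wide, 5 mm thick, x = +10 to +90 mm, its middle 11 mm above the underside. Origin: middle of the whole length at the level of the handle's underside, z up. Centre of mass near x = -23 mm: grip the handle about there
- peg: carved jackfruit-wood peg, 34 mm across the foot, 62 mm high, standing loose on the bench; not to be moved. Origin: centre of the underside
- mallet: loose wooden mallet with a dark horn tip, about 240 mm long, 32 mm high, 74 mm wide across the head, lying on the far side of the bench; not to be moved. Origin: on the bench under the middle of the handle, x along the handle to the head
- bowl: small dark wooden bowl, 90 mm across, 45 mm high, standing loose on the far right of the bench; not to be moved. Origin: centre of the underside
Things that resemble listed ones, but are neither listed nor needed, are in the scene too. Leave any green or turquoise look-alike of the whetstone alone. What is shaped like the key_short but purple is not meant.

How it is judged:
By the outcome, as a careful person would: the job done as asked, in the order asked, and still so for the second after the job is handed in, with the robot touching nothing.
It also fails if it takes over 128 s, if anything falls off the work surface, if the arm or the gripper's body presses on something with over 40 N, if the wrist force passes 120 N, or if a joint passes its speed limit or range.

## Working session

There is one attempt and no reset: what is moved stays moved. The work goes in short steps, each a Python script; the robot and the scene stay as the last script left them, time stands still between calls to the robot, and variables do not carry over. Pictures are saved under pics/ and viewed, at most 14 in all, crops included, and the job is handed in when it is done.

```bash
ls; mkdir -p pics; python3 - <<'E'
from station import arm, snapshot, camera_info
import cv2
for n in ("scene","top"):
    cv2.imwrite(f"pics/{n}0.png",snapshot(n)); c=camera_info(n); print(n,c)
print(camera_info("wrist"),arm.read_eef_rot(),arm.read_time())
E
```

```text
pics
scene {'fx': 421.2512598991511, 'fy': 421.2512598991511, 'cx': 309.0394924589313, 'cy': 195.1209337859262, 'R': array([[-0.69960976,  0.71446621,  0.00917688],
       [ 0.4727015 ,  0.47242702, -0.74388574],
       [-0.53581663, -0.5160918 , -0.66824381]]), 't': array([ 0.34827168, -0.22953709,  1.40227947])}
top {'fx': 377.99222197772866, 'fy': 377.99222197772866, 'cx': 319.93187373526774, 'cy': 199.37573738747395, 'R': array([[ 0.02418299, -0.99970503,  0.0022437 ],
       [-0.98702861, -0.02423254, -0.15870507],
       [ 0.15871263,  0.00162336, -0.98732349]]), 't': array([-0.01461104,  0.50170787,  1.16061631])}
{'fx': 354.5800188089424, 'fy': 354.5800188089424, 'cx': 320.0309640316008, 'cy': 204.4585905425412, 'T_tool_cam': array([[ 3.88388971e-04, -9.45996279e-01, -3.24177250e-01,
         8.36461584e-02],
       [ 9.99999484e-01,  6.71653457e-04, -7.61906954e-04,
        -1.08684825e-04],
       [ 9.38495914e-04, -3.24176786e-01,  9.45996052e-01,
        -7.12999607e-02],
       [ 0.00000000e+00,  0.00000000e+00,  0.00000000e+00,
         1.00000000e+00]])} [ 9.91632514e-01  1.29087470e-01 -1.86380512e-04 -1.16119458e-03] 0.1
```

View pics/top0.png

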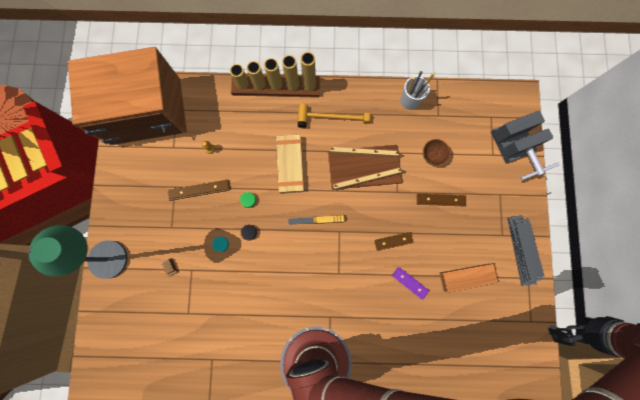

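View pics/scene0.png

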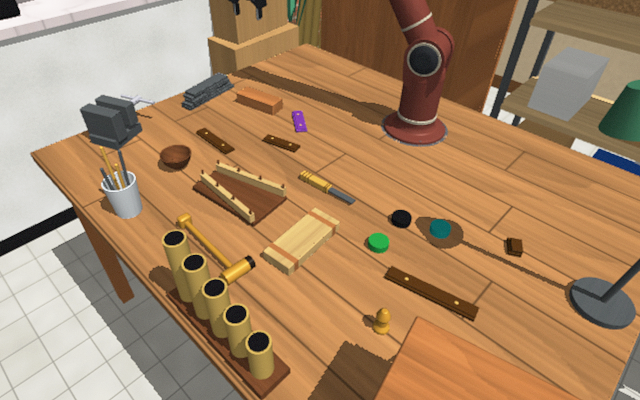

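The top view shows the rest at (366,166) and the block at (290,164). The keys are at (199,190) long, (441,200) mid and (394,241) short. The black stone is at (249,232), the file at (317,219), the peg at (208,147) and the bowl at (436,152). The decoys are green (248,200), turquoise (220,243) and purple (410,283).

```bash
cat > h.py <<'E'
from station import arm, snapshot, camera_info
import numpy as np, cv2
from scipy.spatial.transform import Rotation as Rot
def q(phi): return [np.cos(phi/2),np.sin(phi/2),0,0]   # tool down, tool x along phi, closing axis phi-90deg
def topcam(n="top"):
    c=camera_info(n); R=np.array(c["R"]); return c,R.T,-R.T@np.array(c["t"])
def wristcam(pos,quat):
    c=camera_info("wrist"); T=np.eye(4); T[:3,:3]=Rot.from_quat(quat).as_matrix(); T[:3,3]=pos
    M=T@c["T_tool_cam"]; return c,M[:3,:3],M[:3,3]
def ray(cam,uv,z):
    c,R,o=cam; uv=np.atleast_2d(np.asarray(uv,float))
    d=np.c_[(uv[:,0]-c["cx"])/c["fx"],(uv[:,1]-c["cy"])/c["fy"],np.ones(len(uv))]@R.T
    return o+d*((z-o[2])/d[:,2])[:,None]
def wrist(name):
    p,r=arm.read_tool_pos(),arm.read_eef_rot(); im=snapshot("wrist"); cv2.imwrite(f"pics/{name}.png",im)
    np.savez(f"pics/{name}.npz",p=p,r=r); return im,wristcam(p,r)
def load(name):
    d=np.load(f"pics/{name}.npz"); return cv2.imread(f"pics/{name}.png"),wristcam(d["p"],d["r"])
E
python3 - <<'E'
from h import *
c=topcam()
for n,u,z in [("rest",(366,166),.04),("block",(290,164),.03),("long",(199,190),.011),("mid",(441,200),.011),("short",(394,241),.011),("stone",(249,232),.02),("green",(248,200),.02),("turq",(220,243),.02),("file",(317,219),.02),("peg",(208,147),.04),("bowl",(436,152),.04),("mallet",(335,115),.02)]:
    print(n,ray(c,u,z)[0].round(3))
for i,(x,y) in enumerate([(.52,-.2),(.5,.12),(.45,.3)]):
    arm.movep([x,y,.3],q(0)); wrist(f"w{i}")
print(arm.read_time())
ims=[cv2.resize(cv2.imread(f"pics/w{i}.png"),None,fx=.6,fy=.6) for i in range(3)]
E
```

```text
rest [ 0.615 -0.148  0.04 ]
block [0.618 0.098 0.03 ]
long [0.528 0.393 0.011]
mid [ 0.514 -0.396  0.011]
short [ 0.378 -0.242  0.011]
stone [0.394 0.221 0.02 ]
green [0.497 0.23  0.02 ]
turq [0.357 0.311 0.02 ]
file [0.441 0.005 0.02 ]
peg [0.665 0.365 0.04 ]
bowl [ 0.667 -0.375  0.04 ]
mallet [ 0.793 -0.046  0.02 ]
4.2417
```

View pics/w0.png

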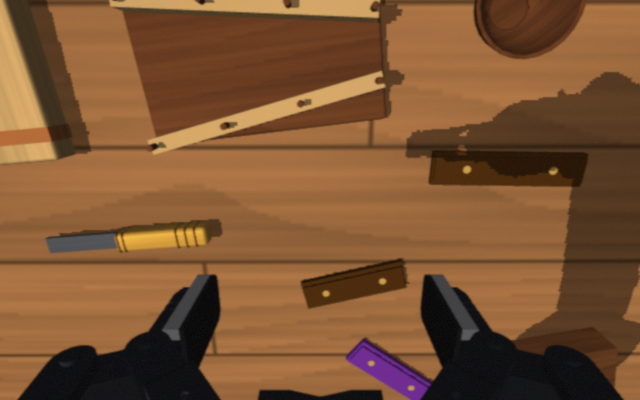

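View pics/w1.png

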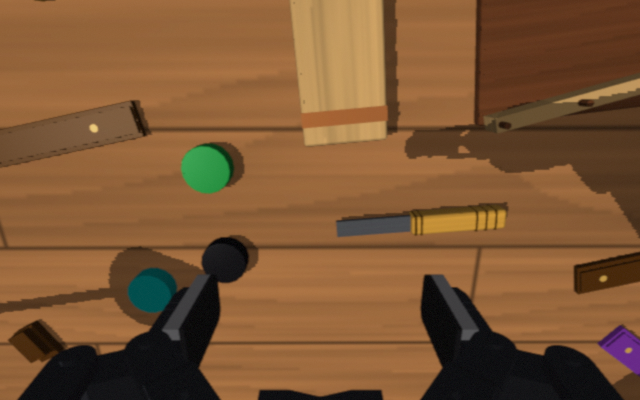

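View pics/w2.png

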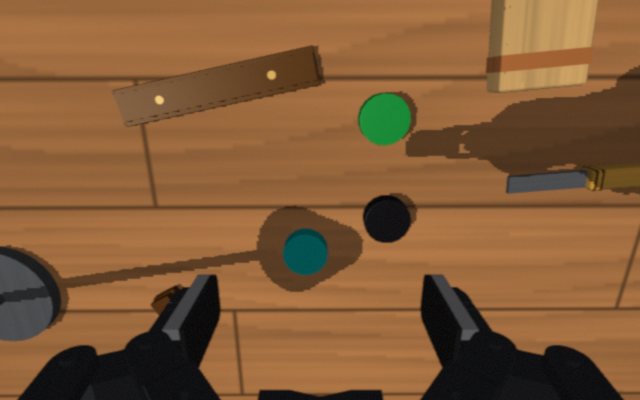

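The three wrist views show the loose items clearly:
- **w0:** short-key dots at (326,293) and (382,281), mid-key dots at (467,169) and (553,170), file at (47–210, 240).
- **w1:** file at (337–507, 220), black stone at (225,260).
- **w2:** long-key dots at (159,100) and (271,75), black stone at (387,218).

Next I need one view covering both the rest and the block.

```bash
python3 - <<'E'
from h import *
arm.movep([.62,-.05,.33],q(0)); im,c=wrist("w3")
cv2.imwrite("pics/w3z.png",cv2.resize(im[20:260,100:500],None,fx=2,fy=2,interpolation=cv2.INTER_CUBIC))
def dots(n,a,b):
    im,c=load(n); hsv=cv2.cvtColor(im,cv2.COLOR_BGR2HSV); P=[]
    for u,v in (a,b):
        w=im[v-7:v+8,u-7:u+8].astype(float).sum(2); w=np.clip(w-.5*(w.max()+np.median(w)),0,None)
        g=np.mgrid[-7:8,-7:8]; P.append([u+(g[1]*w).sum()/w.sum(),v+(g[0]*w).sum()/w.sum()])
    X=ray(c,P,.011); d=X[1]-X[0]; return X.mean(0).round(4),np.linalg.norm(d).round(4),np.arctan2(d[1],d[0]).round(3)
print("short",dots("w0",(326,293),(382,281)))
print("mid",dots("w0",(467,169),(553,170)))
print("long",dots("w2",(159,100),(271,75)))
for n,r in (("w1",(190,230,260,290)),("w2",(355,190,420,250))):
    im,c=load(n); x0,y0,x1,y1=r; m=(im[y0:y1,x0:x1].max(2)<32).astype(np.uint8)
    cs=max(cv2.findContours(m,0,1)[0],key=cv2.contourArea); (u,v),R=cv2.minEnclosingCircle(cs)
    print("stone",n,u+x0,v+y0,R,ray(c,(u+x0,v+y0),.01))
for n,x0,x1 in (("w0",100,225),("w1",400,520)):
    im,c=load(n); hs=cv2.cvtColor(im,cv2.COLOR_BGR2HSV); m=cv2.inRange(hs,(14,150,100),(32,255,255)); m[:, :x0]=0;m[:,x1:]=0;m[:190]=0;m[260:]=0
    m=cv2.morphologyEx(m,3,np.ones((9,9)))
    cs=max(cv2.findContours(m,0,1)[0],key=cv2.contourArea); r=cv2.minAreaRect(cs); X=ray(c,cv2.boxPoints(r),.016)
    print("handle",n,r,ray(c,r[0],.016),np.linalg.norm(np.diff(X,axis=0),axis=1),X.round(3).tolist())
E
```

```text
short (array([ 0.3775, -0.2403,  0.011 ]), np.float64(0.0675), np.float64(-1.327))
mid (array([ 0.5166, -0.3986,  0.011 ]), np.float64(0.0903), np.float64(-1.603))
long (array([0.5316, 0.3988, 0.011 ]), np.float64(0.1126), np.float64(-1.369))
stone w1 221.5759162902832 266.0301055908203 30.180103302001953 [[0.38631523 0.23108769 0.01      ]]
stone w2 386.29759788513184 218.20754623413086 23.20282745361328 [[0.39522753 0.22506786 0.01      ]]
handle w0 ((162.0, 224.49996948242188), (123.99998474121094, 68.99998474121094), -0.0) [[ 0.45874514 -0.0304646   0.016     ]] [0.08207278 0.12954018 0.08076757] [[0.417, 0.045, 0.016], [0.498, 0.029, 0.016], [0.497, -0.101, 0.016], [0.417, -0.094, 0.016]]
handle w1 ((459.5, 224.5), (69.0, 119.0), 90.0) [[ 0.43922621 -0.03246504  0.016     ]] [0.12435916 0.0817693  0.13311021] [[0.478, 0.035, 0.016], [0.478, -0.09, 0.016], [0.397, -0.104, 0.016], [0.398, 0.029, 0.016]]
```

View pics/w3z.png

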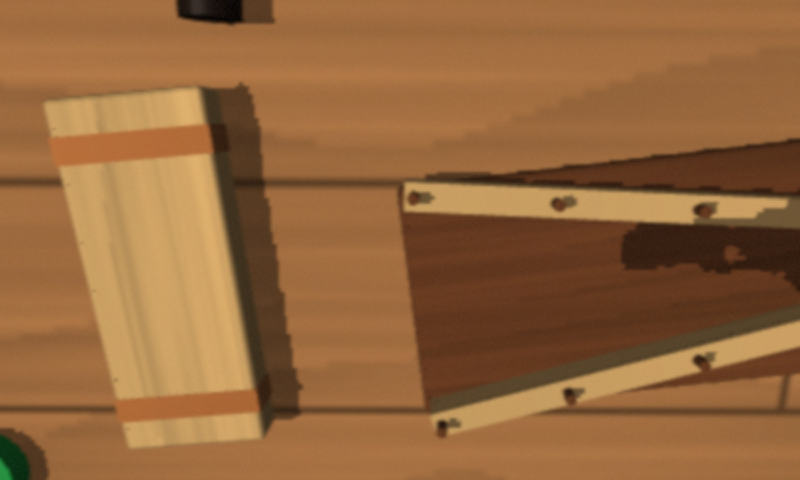

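The crop w3z shows the block's top corners near (45,101), (202,88), (264,438) and (130,447), and six of the eight dowels. The key dot spacings of 67.5, 90.3 and 112.6 mm scale with key length, so those readings hold. I'll take a larger crop of the rest and tighten the file mask.

```bash
python3 - <<'E'
from h import *
im,c=load("w3")
cv2.imwrite("pics/w3y.png",cv2.resize(im[95:250,285:552],None,fx=3,fy=3,interpolation=cv2.INTER_CUBIC))
B=np.array([(45,101),(202,88),(264,438),(130,447)])/2+[100,20]
X=ray(c,B,.03); print(X.round(4).tolist(),X.mean(0),[np.linalg.norm(X[i]-X[i-1]).round(4) for i in range(4)])
for i,j in ((3,0),(2,1)): d=X[j]-X[i]; print("yaw",np.arctan2(d[1],d[0]))
for n,x0,x1 in (("w0",100,225),("w1",400,520)):
    im,c=load(n); m=((im[:,:,2]>150)&(im[:,:,0]<90)&(im[:,:,1].astype(int)>0.62*im[:,:,2])).astype(np.uint8)*255; m[:, :x0]=0;m[:,x1:]=0;m[:195]=0;m[260:]=0
    m=cv2.morphologyEx(m,3,np.ones((9,9)))
    cs=max(cv2.findContours(m,0,1)[0],key=cv2.contourArea); r=cv2.minAreaRect(cs); X=ray(c,cv2.boxPoints(r),.022)
    print("handle",n,r,ray(c,r[0],.022),np.linalg.norm(np.diff(X,axis=0),axis=1),X.round(3).tolist())
E
```

```text
[[0.7142, 0.1474, 0.03], [0.7204, 0.0697, 0.03], [0.5338, 0.0538, 0.03], [0.5277, 0.1315, 0.03]] [0.62400079 0.10059081 0.03      ] [np.float64(0.1871), np.float64(0.078), np.float64(0.1873), np.float64(0.0779)]
yaw 0.0850381625869278
yaw 0.08471389764879533
handle w0 ((161.69622802734375, 240.6707000732422), (23.313444137573242, 124.0639877319336), 88.31531524658203) [[ 0.44237499 -0.03026587  0.022     ]] [0.13296931 0.02751028 0.13612932] [[0.454, 0.035, 0.022], [0.458, -0.098, 0.022], [0.431, -0.096, 0.022], [0.426, 0.04, 0.022]]
handle w1 ((458.4965515136719, 222.45864868164062), (18.103918075561523, 94.25662231445312), 85.2363510131836) [[ 0.444011   -0.02857016  0.022     ]] [0.09799688 0.02103215 0.0997329 ] [[0.45, 0.022, 0.022], [0.458, -0.075, 0.022], [0.438, -0.08, 0.022], [0.429, 0.019, 0.022]]
```

View pics/w3y.png

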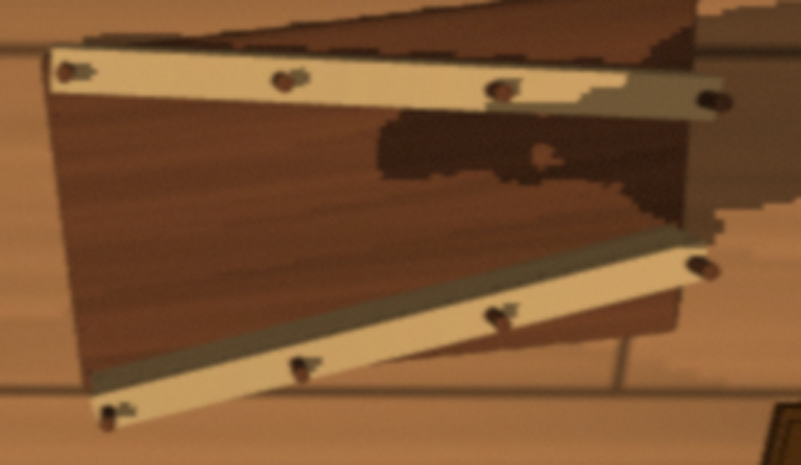

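```bash
python3 - <<'E'
from h import *
from scipy.optimize import least_squares
im,c=load("w3")
ys=np.array([.105,.035,-.035,-.105]); M=np.r_[np.c_[.045+ys*11/70,ys],np.c_[-.045-ys*11/70,ys]]
top=[(66,74),(285,83),(501,93),(719,102),(107,424),(303,376),(502,323),(711,271)]
base=[(64,69),(280,79),(494,88),(704,98),(107,408),(296,364),(491,313),(692,261)]
def fit(px,z):
    X=ray(c,np.array(px)/3+[285,95],z)[:,:2]
    def f(p): C,S=np.cos(p[2]),np.sin(p[2]); return (M@np.array([[C,S],[-S,C]])+p[:2]-X)
    s=least_squares(lambda p:f(p).ravel(),[.61,-.15,0]); print(s.x.round(4),(f(s.x)*1e3).round(1).tolist())
fit(top,.052); fit(base,.040)
E
```

```text
[ 0.621  -0.145   0.1195] [[-0.3, 0.7], [-0.3, 0.3], [0.0, -0.7], [0.0, -0.9], [0.0, -0.3], [0.5, 0.5], [-0.2, -0.1], [0.1, 0.4]]
[ 0.6212 -0.1452  0.1155] [[-0.1, -0.8], [0.0, 0.1], [-0.2, 0.7], [-0.0, 0.3], [-0.4, -0.3], [0.9, 0.0], [0.1, 0.1], [-0.4, -0.0]]
```

```bash
cat >> h.py <<'E'
REST=np.array([.621,-.145]); RY=.118; BLOCK=np.array([.624,.1006]); BY=.085
def restpt(x,y): C,S=np.cos(RY),np.sin(RY); return REST+np.array([C*x-S*y,S*x+C*y])
def best(p,z,phi):
    o=[]
    for f in (phi,phi+np.pi,phi-np.pi):
        j=arm.ik([*p,z],q(f))
        if j is not None: o.append((np.abs(np.array(j)-arm.read_joint_positions()).max()+(5 if abs(j[6])>2.7 else 0),f))
    return min(o)[1]
def goto(p,z,phi): f=best(p,z,phi); arm.movep([*p,z],q(f)); return f
E
python3 - <<'E'
from h import *
P=np.array([.5316,.3988]); t=arm.read_time()
f=goto(P,.16,1.773); arm.move_gripper(.55,effort=60)
arm.line_to([*P,.078],.15); arm.pause(.2); f0=np.array(arm.read_ft_force())
z=.078
while z>.064:
    z-=.001; arm.line_to([*P,z],.02); arm.pause(.1); d=np.array(arm.read_ft_force())-f0
    if d[2]>3: break
print("touch",z,d,arm.read_opening(),arm.read_tool_pos()); 
arm.line_to([*P,z+.003],.02); arm.move_gripper(.3); print(arm.read_opening(),arm.read_finger_force(),arm.read_ft_force(),f0)
arm.line_to([*P,.15],.15); arm.pause(.2); print(arm.read_opening(),arm.read_ft_force(),arm.read_time()-t,arm.read_joint_positions())
wrist("g1")
E
```

```text
touch 0.06899999999999999 [-2.1954773   0.05176236  7.29992719] 0.5524468914770237 [0.53175143 0.39899552 0.07028699]
0.4014147564960173 61.94915676251583 [-1.09635619 -0.53415862  3.31439635] [ 0.58009605 -0.15732012 -0.27810979]
0.39596129035520733 [-0.83207263  0.07856533 -6.11138828] 7.7166 [-0.42946928  0.84123859 -0.45064297  1.52339068  0.43440478  0.88111639
 -0.82721566]
```

View pics/g1.png

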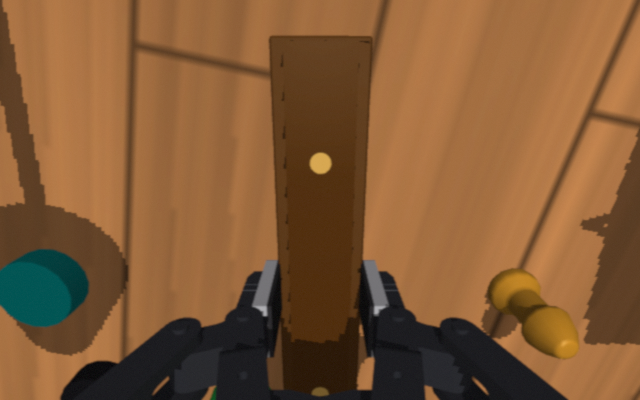

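The long key is held, with its far dot at (320,163) and its near dot around (320,392). I'll measure how far off-centre it is in the hand, then place it.

```bash
cat >> h.py <<'E'
def offset(name,ztop=.061):
    """key centre in the tool frame (x) from the far dot seen in the wrist picture"""
    im,_=load(name); c=camera_info("wrist"); T=c["T_tool_cam"]
    m=cv2.inRange(im,(40,120,150),(140,255,255)); m[:, :300]=0; m[:,340:]=0; m[260:]=0
    cs=max(cv2.findContours(m,0,1)[0],key=cv2.contourArea); (u,v),_=cv2.minEnclosingCircle(cs)
    return (u,v),ray((c,T[:3,:3],T[:3,3]),(u,v),ztop)[0]
def place(p,phi,z,op=.62):
    f=goto(p,max(z+.06,.18),phi); arm.line_to([*p,z+.012],.15); arm.pause(.2); f0=np.array(arm.read_ft_force())
    arm.line_to([*p,z],.03); arm.pause(.2); print("place dF",(np.array(arm.read_ft_force())-f0).round(1),arm.read_tool_pos())
    arm.move_gripper(op); arm.pause(.1); arm.line_to([*p,z+.1],.2); return f
E
python3 - <<'E'
from h import *
print(offset("g1")); print(REST,restpt(0,.07))
uv,X=offset("g1"); dx=X[0]-.0563
print("dx",dx)
T=restpt(0,.07); f=best(T,.18,RY); print(f)
if abs(dx)<.006: T=T-dx*np.array([np.cos(f),np.sin(f)])
place(T,f,.113)
print(arm.read_time(),arm.read_joint_positions())
E
```

```text
((320.0466613769531, 162.63333129882812), array([5.52360376e-02, 7.55376086e-05, 6.10000000e-02]))
[ 0.621 -0.145] [ 0.61275916 -0.07548677]
dx -0.0010639623747767252
0.118
place dF [-0.7 -0.2  0.4] [ 0.6138502  -0.07534096  0.11302466]
17.8083 [ 0.17508174  0.6638621  -0.1468555   1.62527114  0.11908741  0.8628004
 -1.47150139]
```

```bash
cat >> h.py <<'E'
def pick(p,phi,name,z=.072,op=.55):
    f=goto(p,.17,phi); arm.move_gripper(op,effort=60); arm.line_to([*p,z+.01],.2); arm.line_to([*p,z],.04)
    arm.move_gripper(.3); print("grip",arm.read_opening(),arm.read_finger_force())
    arm.line_to([*p,.17],.2); arm.pause(.1); print(arm.read_opening(),np.round(arm.read_ft_force(),1)); wrist(name); return f
E
python3 - <<'E'
from h import *
wrist("v1")
for n,P,a,y,d in (("g2",(.3775,-.2403),-1.327,-.07,.03375),("g3",(.5166,-.3986),-1.603,0,.045)):
    pick(P,a,n)
    uv,X=offset(n); dx=X[0]-d; print(n,uv,"dx",dx,X)
    if abs(dx)>.005: break
    T=restpt(0,y); f=best(T,.18,RY); T=T-dx*np.array([np.cos(f),np.sin(f)])
    place(T,f,.113); print(arm.read_time())
arm.movep([.58,-.145,.33],q(.0)); wrist("v2")
E
```

```text
grip 0.39719296599205967 59.871434569358826
0.3974690892812735 [ 0.2  0.5 -2.6]Traceback (most recent call last):
  File "<stdin>", line 5, in <module>
  File "h.py", line 32, in offset
    cs=max(cv2.findContours(m,0,1)[0],key=cv2.contourArea); (u,v),_=cv2.minEnclosingCircle(cs)
ValueError: max() iterable argument is empty
```

View pics/g2.png

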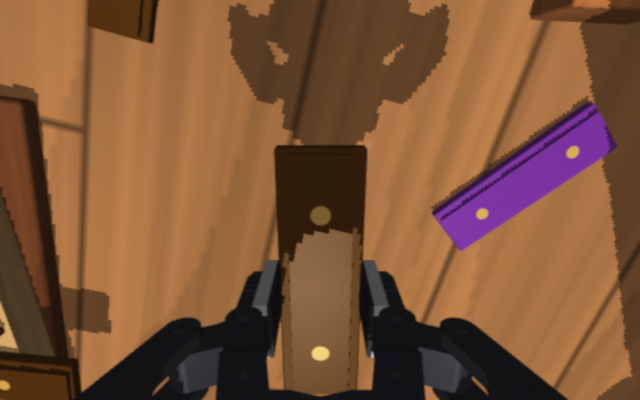

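The short key is held, but its far dot at (320,215) is in shadow. I'll use a local centroid around the expected position instead.

```bash
cat >> h.py <<'E'
def offset(name,d,ztop=.061):
    im,_=load(name); c=camera_info("wrist"); T=c["T_tool_cam"]; X=np.linalg.inv(T)@[d,0,ztop,1]
    u=int(round(c["fx"]*X[0]/X[2]+c["cx"])); v=int(round(c["fy"]*X[1]/X[2]+c["cy"]))
    w=im[v-16:v+17,u-16:u+17].astype(float).sum(2); w=w-np.median(w,axis=1,keepdims=True); w=np.clip(w-.5*w.max(),0,None)
    g=np.mgrid[-16:17,-16:17]; uv=(u+(g[1]*w).sum()/w.sum(),v+(g[0]*w).sum()/w.sum())
    return uv,ray((c,T[:3,:3],T[:3,3]),uv,ztop)[0]
E
python3 - <<'E'
from h import *
import sys
print(offset("g1",.0563))
for n,P,a,y,d in (("g2",(.3775,-.2403),-1.327,-.07,.03375),("g3",(.5166,-.3986),-1.603,0,.045)):
    if n!="g2": pick(P,a,n)
    uv,X=offset(n,d); dx=X[0]-d; print(n,uv,"dx",dx,X)
    if abs(dx)>.005: sys.exit()
    T=restpt(0,y); f=best(T,.18,RY); T=T-dx*np.array([np.cos(f),np.sin(f)])
    place(T,f,.113); print(arm.read_time())
arm.movep([.58,-.145,.33],q(.0)); im,_=wrist("v2")
E
```

```text
((np.float64(320.1511699507389), np.float64(163.49137931034483)), array([ 5.4425622e-02, -1.0091548e-05,  6.1000000e-02]))
g2 (np.float64(323.3025932953827), np.float64(219.77482605945605)) dx -0.0022481110587325367 [0.03150189 0.00126348 0.061     ]
place dF [-1.3  0.4  1.4] [ 0.63124022 -0.21421794  0.11286443]
24.8
grip 0.3993389096661796 60.628684759140015
0.395358084165598 [-0.5 -0.4 -6.1]
g3 (np.float64(318.8635987875448), np.float64(190.39570129512262)) dx -0.001235132996371624 [ 0.04376487 -0.00043805  0.061     ]
place dF [0.4 0.2 2.3] [ 0.62199836 -0.14481245  0.11289539]
31.6917
```

View pics/v2.png

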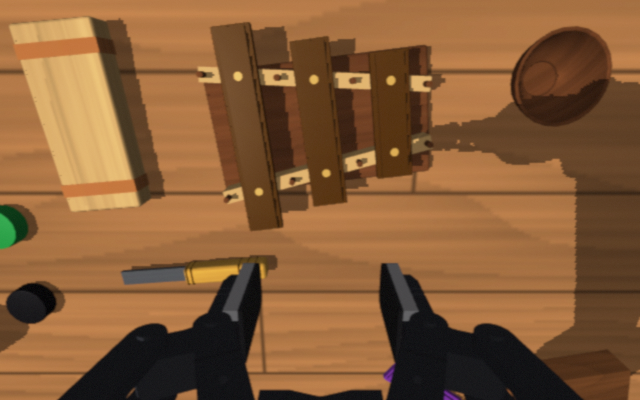

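All three keys lie across the rails. Next I'll measure their dots and the dowels together in this view.

```bash
python3 - <<'E'
from h import *
im,c=load("v2")
cv2.imwrite("pics/v2z.png",cv2.resize(im[15:235,190:440],None,fx=2.7,fy=2.7,interpolation=cv2.INTER_CUBIC))
for n,a,b,y in (("long",(238,76),(259,191),.07),("mid",(314,79),(326,173),0),("short",(391,80),(394,152),-.07)):
    P=[]
    for u,v in (a,b):
        w=im[v-7:v+8,u-7:u+8].astype(float).sum(2); w=np.clip(w-.5*(w.max()+np.median(w)),0,None)
        g=np.mgrid[-7:8,-7:8]; P.append([u+(g[1]*w).sum()/w.sum(),v+(g[0]*w).sum()/w.sum()])
    X=ray(c,P,.051)[:,:2]; d=X[0]-X[1]; C,S=np.cos(RY),np.sin(RY); r=np.array([[C,S],[-S,C]])@(X.mean(0)-REST)
    print(n,"rest frame mm",(r*1e3).round(1),"want y",y,"len",np.linalg.norm(d).round(4),"yaw err",(np.arctan2(d[1],d[0])-RY).round(3))
E
```

```text
long rest frame mm [ 0.  70.9] want y 0.07 len 0.1126 yaw err -0.001
mid rest frame mm [0.2 0.5] want y 0 len 0.0901 yaw err 0.014
short rest frame mm [  2.2 -69.8] want y -0.07 len 0.0676 yaw err -0.0
```

View pics/v2z.png

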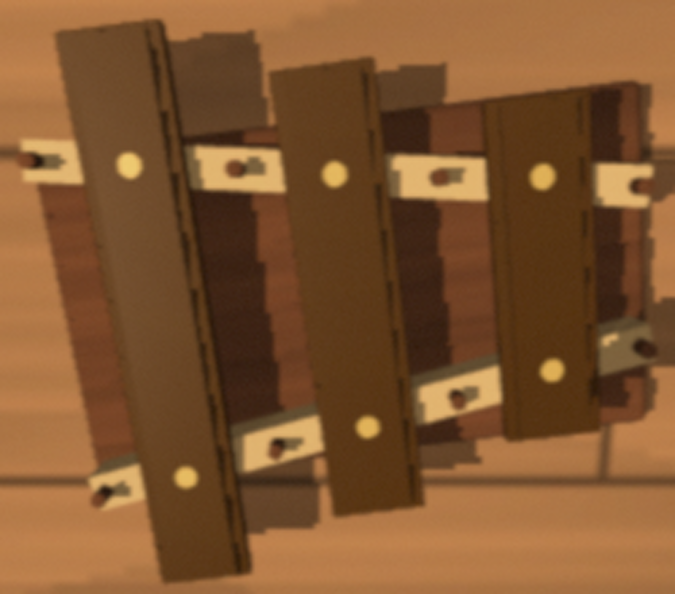

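The short key sits 2.2 mm too far out along its length. I'll shift it, then pick the stone, gripping it twice at right angles so it centres itself, and set it on the middle key.

```bash
python3 - <<'E'
from h import *
p=restpt(.0022,-.07); t=restpt(0,-.07)
f=goto(p,.18,RY); arm.move_gripper(.58,effort=60); arm.line_to([*p,.125],.2); arm.line_to([*p,.113],.05); arm.move_gripper(.3)
arm.line_to([*p,.121],.05); arm.line_to([*t,.121],.05); arm.line_to([*t,.113],.03); arm.pause(.1); arm.move_gripper(.6); arm.line_to([*t,.2],.2)
S=np.array([.3952,.2251])
f=goto(S,.16,.5); arm.move_gripper(.85,effort=30); arm.line_to([*S,.076],.15); arm.move_gripper(.4)
print(arm.read_opening(),arm.read_finger_force()); arm.move_gripper(.85); arm.line_to([*S,.11],.2)
f2=best(S,.11,f+np.pi/2); arm.movep([*S,.11],q(f2)); arm.line_to([*S,.076],.15); arm.move_gripper(.4,effort=40); print(arm.read_opening(),arm.read_finger_force())
arm.line_to([*S,.18],.2); wrist("g4"); print(f,f2,arm.read_time(),np.round(arm.read_ft_force(),1))
T=restpt(.0002,.0003); place(T,f2,.128,.85)
arm.movep([.58,-.145,.33],q(.0)); wrist("v3"); print(arm.read_time())
E
```

```text
0.5700787367432685 30.544620752334595
0.5689575728582643 40.963919162750244
0.5 2.0707963267948966 42.6167 [ 0.4  0.4 -0.9]
place dF [-2.7 -0.4  3.4] [ 0.62099566 -0.14480879  0.12820793]
48.2917
```

View pics/v3.png

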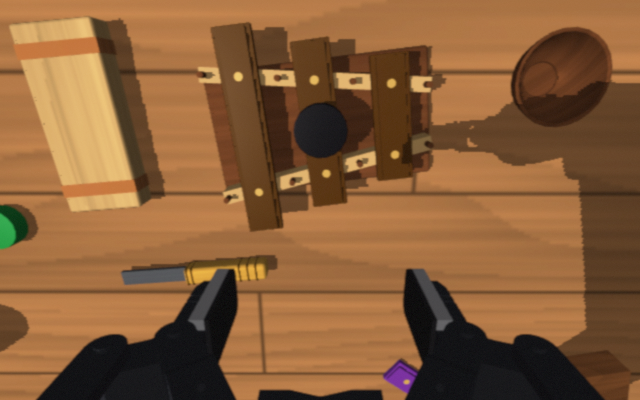

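The stone sits on the middle key at (321,130) and the short key looks straight. Now the file.

```bash
python3 - <<'E'
from h import *
P=np.array([.4425,-.0116]); a=1.657
f=pick(P,a,"g5",z=.078,op=.55); s=np.sign(np.cos(f-a))
g=best(BLOCK,.2,BY); T=BLOCK-.023*s*np.array([np.cos(g),np.sin(g)]); print(f,s,g,T)
place(T,g,.109,.55)
arm.movep([.58,.1,.33],q(.0)); wrist("v4"); print(arm.read_time())
arm.movep([.58,-.02,.36],q(.0)); wrist("v5")
E
```

```text
grip 0.30115174136846534 0.0
0.2994255781691709 [-0.  -0.6 -0.5]
1.657 1.0 0.085 [0.60108304 0.09864735]
place dF [-0.2 -1.4  0.6] [0.60120031 0.09869982 0.10915732]
56.0333
```

View pics/v4.png

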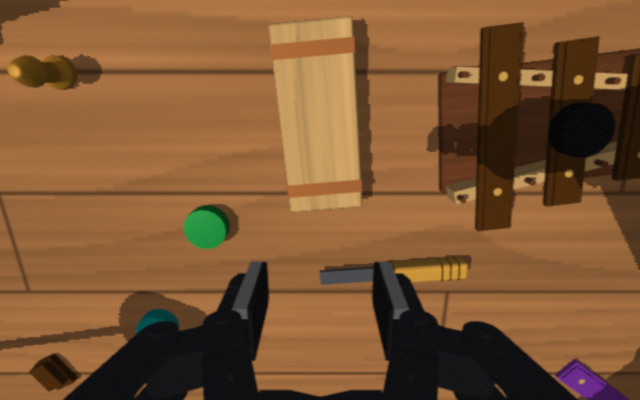

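The file never left the bench, because my grip command stopped at 25 mm, wider than the 22 mm handle. I'll retry with a tighter close.

```bash
sed -i 's/op=.55):$/op=.55,cl=.3):/; s/arm.move_gripper(.3); print("grip"/arm.move_gripper(cl); print("grip"/' h.py; python3 - <<'E'
from h import *
import sys
P=np.array([.4425,-.0116]); a=1.657
f=pick(P,a,"g5",z=.077,op=.5,cl=.1); s=np.sign(np.cos(f-a))
if arm.read_opening()<.2: sys.exit("missed")
g=best(BLOCK,.2,BY); T=BLOCK-.023*s*np.array([np.cos(g),np.sin(g)]); print(f,s,g,T)
place(T,g,.108,.5)
arm.movep([.56,-.02,.36],q(.0)); wrist("v6"); print(arm.read_time())
E
```

```text
grip 0.24336050603094198 59.625239968299866
0.24618140572676153 [-0.4 -0.1 -2. ]
4.798592653589793 -1.0 0.085 [0.64691696 0.10255265]
place dF [-0.5 -0.7 -0.4] [0.64688147 0.10252402 0.10786259]
64.2833
```

View pics/v6.png

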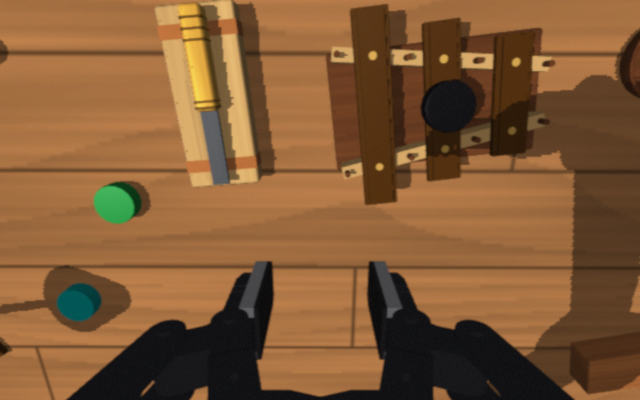

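The file lies along the block, handle end at (190,4) and blade tip at (219,184), and the stone is at (449,106). I'll check all of these in numbers.

```bash
python3 - <<'E'
from h import *
im,c=load("v6")
def fr(X,o,a): C,S=np.cos(a),np.sin(a); return ((np.atleast_2d(X)[:,:2]-o)@np.array([[C,-S],[S,C]])*1e3).round(1)
hsv=cv2.cvtColor(im,cv2.COLOR_BGR2HSV)
roi=np.zeros(im.shape[:2],np.uint8); roi[:200,150:270]=255
bl=cv2.bitwise_and(roi,((im[:,:,0]>im[:,:,2]-5)&(im.max(2)>50)).astype(np.uint8)*255)
ha=cv2.bitwise_and(roi,((hsv[:,:,1]>185)&(hsv[:,:,2]>170)).astype(np.uint8)*255); ha=cv2.morphologyEx(ha,3,np.ones((7,7))) 
for n,m,z in (("blade",bl,.0435),("handle",ha,.052)):
    r=cv2.minAreaRect(max(cv2.findContours(m,0,1)[0],key=cv2.contourArea)); print(n,r,fr(ray(c,r[0],z),BLOCK,BY),fr(ray(c,cv2.boxPoints(r),z),BLOCK,BY).tolist())
m=(im.max(2)<52).astype(np.uint8); m[:, :415]=0;m[:,482:]=0;m[140:]=0;m[:75]=0
r=cv2.fitEllipse(max(cv2.findContours(m,0,1)[0],key=cv2.contourArea)); print("stone",r,fr(ray(c,r[0],.064),REST,RY))
for n,a,b in (("long",(373,56),(379,167)),("mid",(444,59),(445,149)),("short",(516,62),(512,131))):
    P=[]
    for u,v in (a,b):
        w=im[v-6:v+7,u-6:u+7].astype(float).sum(2); w=np.clip(w-.5*(w.max()+np.median(w)),0,None)
        g=np.mgrid[-6:7,-6:7]; P.append([u+(g[1]*w).sum()/w.sum(),v+(g[0]*w).sum()/w.sum()])
    X=ray(c,P,.051); d=X[0]-X[1]; print(n,fr(X.mean(0),REST,RY),np.linalg.norm(d),np.arctan2(d[1],d[0])-RY)
E
```

```text
blade ((215.4399871826172, 146.9199981689453), (73.16415405273438, 15.741920471191406), 79.69515228271484) [[-47.9   0.2]] [[-10.4, 8.7], [-8.9, -8.2], [-87.8, -8.9], [-89.6, 9.1]]
handle ((183.0, 16.5), (3.0, 2.0), 90.0) [[78.9  6.1]] [[80.3, 6.8], [80.1, 4.9], [77.6, 5.4], [77.8, 7.3]]
stone ((447.98541259765625, 108.96280670166016), (52.45647430419922, 63.63400650024414), 26.776622772216797) [[-2.5  0.5]]
long [[ 0.1 70.3]] 0.11252191209157002 -0.0016947840712187717
mid [[0.3 0. ]] 0.08996933766157254 0.01391239314836612
short [[  0.4 -70.4]] 0.06744072438068076 -0.00012697222019392163
```

```bash
python3 - <<'E'
from h import *
im,c=load("v3")
m=((im[:,:,2]<60)&(im[:,:,0].astype(int)>im[:,:,2]-8)).astype(np.uint8); m[:, :285]=0;m[:,358:]=0;m[170:]=0;m[:92]=0
m=cv2.morphologyEx(m,2,np.ones((5,5)))
r=cv2.fitEllipse(max(cv2.findContours(m,0,1)[0],key=cv2.contourArea)); d=(ray(c,r[0],.064)[0,:2]-REST); C,S=np.cos(RY),np.sin(RY)
print(r,C*d[0]+S*d[1],C*d[1]-S*d[0])
E
```

```text
((320.4356384277344, 130.0310516357422), (50.86503601074219, 52.59859848022461), 1.0693515539169312) 0.00018018679324751475 0.0001854168522481092
```

```bash
python3 -c "
from station import ticket; print(ticket.finish_job())"
```

```text
the job is handed in; nothing more can be done
None
```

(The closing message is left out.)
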